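# Load the inspection-lamp cell into the sprung charger

## Task

Put the fat cell from the tray on charge in the empty charger: with its flat end hold the sprung slide back, bring the knobbed end down and in under the charger's head, and let the spring push the knob home against the contact. Let go and leave the cell lying level in its cradle, gripped by the slide; do not force anything, and leave the other charger, the slim cell and everything else on the bench where they are.

Things in the scene. Friction and masses are not known exactly. Their poses are not given: they have to be found in the camera images.
- fat_cell: The cell to charge: plain grey, round, lying in a groove of the tray (the fatter of the two there). Can 26 mm in diameter, 68 mm long; on the plus end a steel knob 10 mm in diameter stands out 2 mm; the other end is flat. 60 to 130 g. Origin on its axis, half way along the can; x along the cell towards the knob; y and z turn with it as it rolls.
- fat_cell_plus (a point): Tip of the fat cell's knob, on its axis, 36 mm from the cell's origin along its +x.
- slim_cell: Bystander: a slimmer grey cell, 18 mm in diameter, can 63 mm long, lying in the other groove of the tray, its axis 80 mm from the fat cell's and parallel to it. Origin on its axis, half way along.
- tray: White moulded tray fixed to the bench, 96 mm (x) by 136 mm (y), 6 mm thick. Two grooves along its x at y = -40 and +40 mm, each between two ribs 4 mm high on the tray's top (10.5 to 15.5 mm either side of the groove's middle); a fat cell in one has its axis 19 mm above the bench. Either cell may be in either groove. Origin at the centre of its underside.
- charger: The empty charger: black one-cell cradle charger, 140 mm long (x), 46 mm wide (y). Origin at the centre of its underside, +x along it to its raised head, -x to its slide end, z up. Flat open cradle from x = -70 to +30 mm, head from +30 to +70 mm; a block 8 mm high on the cradle floor closes its end, x = -70 to -60 mm. It stands loose in a frame: see slide_end. See cradle, hood, slide, charger_plate.
- slide_end (a point): Middle of the charger's end face at its slide end, 70 mm from its origin along -x, 10 mm up. The charger stands loose in a steel frame 10 mm high, 164 mm long, screwed to the bench round it: along x it has play, 14 mm in all, and slides back by some part of that, different each time, under a push of about 3 N (less than the slide's spring) until the frame's end stops it. It cannot turn or lift.
- cradle (a point): Middle of the empty charger's cradle floor, right above its origin, 22 mm above the bench. Two rails 4 mm high on the floor (10.5 to 16.5 mm either side of the middle, x = -24 to +30 mm) steady the cell; a fat cell lying in the cradle has its axis 35 mm above the bench.
- hood (a point): Middle of the front top edge of the empty charger's head, 30 mm from its origin along +x, 56.5 mm above the bench. Below it a recess 29 mm wide, 10 mm deep (x = +30 to +40 mm) takes the cell's knobbed end; its roof, the hood, is 6 mm thick, its underside 50.5 mm above the bench (2.5 mm above a lying cell). Slide to hood is too short for the cell until the slide is pushed back.
- charger_plate (a point): Middle of the plus contact's face at the back of the recess, 40 mm from the charger's origin along +x, 35 mm above the bench: where the knob's tip must end.
- slide (a joint): The empty charger's sprung slide, in m: 0 at rest (its face at x = -24 mm in the charger's frame, 64 mm from the plus contact, 54 mm from the hood's front edge), growing as it is pushed towards -x; solid stop at 0.022. The spring pushes it to the head with 5 N at rest, 9.4 N at the stop. A can pressed on it clears the hood's front edge from about 0.016; it reads 0.006 with a cell in place.
- slide_face (a point): Middle of the top edge of the slide's face (the face that looks to the head); it moves with the slide. The slide is a steel tongue 18 mm wide, 5 mm thick, 14 mm high above the cradle floor (36 mm above the bench). It is lower than the hood, so the cell's flat end goes on to it with the cell slanted, knobbed end up over the hood, about 30 to 45 degrees.
- busy_charger: A second charger of the same make, same axes and sizes, in a frame of its own, already occupied by a cell: leave it alone.
- busy_cell: Bystander: the cell lying in the other charger, the same make as the fat cell. Origin on its axis, half way along.
- lamp: Bystander: black inspection lamp, about 150 mm long, 38 mm wide, 34 mm high, lying on the bench beyond the chargers. Origin under its middle.
- lamp_cap: Bystander: the lamp's tail cap, 36 mm in diameter, 18 mm high. Origin under its middle.
- screwdriver: Bystander: screwdriver 200 mm long, lying nearer the robot than the chargers. Origin under its middle.
- spanner: Bystander: spanner 170 mm long, lying nearer the robot than the chargers. Origin under its middle.
- socket: Bystander: dark steel socket standing on end, 33 mm in diameter, 45 mm high. Origin under its middle.
- grease_tin: Bystander: tin 68 mm in diameter, 55 mm high. Origin under its middle.
Not all that is in view belongs to the job. What is shaped like the fat_cell but brown or red is not meant. What is shaped like the part that bears charger but blue is not meant.

How it is judged:
On the way:
1. the fat cell, pressed on the charger's slide, holds it back by more than 14 mm (value of joint slide above 0.014 m and contact force between fat_cell and charger above 1 N), for 0.1 s.
At the end, for the whole second after the job is handed in: The fat cell is let go and at rest in the empty charger: the tip of its knob within 3.5 mm of the middle of the plus contact, its axis within 0.06 rad of the charger's, and the slide resting on its flat end (slide between 4 and 8 mm open) (distance between fat_cell_plus and charger_plate below 0.0035 m and angle between the x axis of fat_cell and the x axis of charger, either way round below 0.06 rad and value of joint slide between 0.004 and 0.008 m and linear speed of fat_cell below 0.01 m/s); the robot touches nothing.
It fails at once if the cell is forced: more than 60 N in all between it and the charger (contact force between fat_cell and charger above 60 N).
It fails at once if the cell in the other charger is shifted by more than 5 mm (distance of busy_cell from where it was at the start of the episode above 0.005 m).
It fails at once if another thing on the bench is shifted by more than 20 mm (distance of any of slim_cell, lamp, lamp_cap, screwdriver, spanner, socket, grease_tin from where it was at the start of the episode above 0.02 m).
It also fails if it takes over 54 s, if anything falls off the work surface, if the arm or the gripper's body presses on something with over 40 N, if the wrist force passes 120 N, or if a joint passes its speed limit or range.

## Robot

A 7-joint arm with a two-finger parallel gripper is mounted at the origin on the work surface. World frame = base frame: x ahead of the robot, y to its left, z up, the work surface at z = 0. Lengths are in m, angles in rad, forces in N, time in s.
With the tool pointing down it reaches from about 0.4 to 0.75 m from the base axis. Payload 19.5 kg.
Tool frame: the origin (TCP) lies at the very end of the fingers, on their centre line; the grasp point (between the pads) lies 19 mm behind it; z points along the fingers, y is the line along which they close (so a half turn about z gives the same grasp; the last joint's range is limited). The gripper opens to 85 mm and grips with 20 to 120 N. Pads are 22 mm wide; open, the fingers measure 114 mm over their backs; the gripper's body (76 mm by 85 mm) begins 54 mm behind the grasp point. The pads swing forward as they close: fully open they stand 13 mm farther back than shut.
Start: joints at [-1.166, 0.707, -0.028, 1.485, 0.022, 0.951, -0.075], TCP at [0.248, 0.519, 0.204] pointing down, gripper open.
Joint ranges: [-2.71, 2.71], [-0.32, 2.16], [-1.57, 1.52], [0, 2.45], [-1.46, 4.6], [0, 2.02], [-2.83, 2.83]. Speed limits (rad/s): [1.89, 1.89, 2.57, 2.57, 3.01, 3.01, 3.01].

## Interface

Orientations are given as a 3x3 rotation matrix whose columns are the frame's x, y, z axes.
In Python, from workcell import * gives the robot as it stands. Calls block until the motion is done:
- goto(position, orientation): joint-space move of the TCP to a pose.
- move_linear(position, rotation=None, speed=0.15, guard=None): straight line of the TCP; rotation=None keeps the orientation; speed is the mean speed in m/s. With guard (N) it stops when the force on the tool has changed by that much, and returns True; else False.
- set_joints(angles): joint-space move.
- gripper_open() and grab(newtons=None): open the fingers fully, or close them until they stop; newtons is the grip in N (None keeps the last).
- dwell(seconds).
- ik(position, orientation): joint angles nearest the present ones, or None.
- state(): the state.
- capture(name): name is "side" or "top" or "wrist"; returns the picture (480x640x3 uint8, red, green, blue); there is no depth.
- camera_params(name): a dict with "camera_matrix" (3x3 intrinsics, pixels), "pose" (4x4, takes a point from camera to world coordinates). Camera axes: x right, y down, z forward; pixel columns grow to the right and rows downward; lengths in m; the calibration is good to about 2 mm. A picture is of the moment at which its call begins: read the wrist's pose just before it. camera_params takes no time and is no camera call; for the wrist camera it gives the pose at the moment of the call.
A pose or a line that the arm cannot do raises IKError and nothing moves.
- hand_in(): hands the job in; it is judged then, once.
The state is a dict: "t": time; "q": joint angles; "qd": joint speeds; "joint_torque": joint torques, N m; "tool_pos": TCP position; "eef_rot": TCP orientation; "force": force on the tool from outside, world axes, zero at the start; "moment": the same for the moment, N m; "grip_width": opening from 0.0 (shut) to 1.0 (fully open); "finger_force": force on a finger pad.
Only numpy, scipy, OpenCV 4.12 (cv2) and the standard library are available. Lean on these libraries where they do the work, as an engineer would, in place of code of your own. Each camera call takes 0.05 s, during which the arm holds its last target. There are 200 camera calls.

## Working session

There is one attempt and no reset: what is moved stays moved. The work goes in short steps, each a Python script; the robot and the scene stay as the last script left them, time stands still between calls to the robot, and variables do not carry over. Pictures are saved under pics/ and viewed, at most 10 in all, crops included, and the job is handed in when it is done.

```bash
ls; mkdir -p pics; python3 - <<'E'
from workcell import *
import cv2, numpy as np
s=state(); print(s['t'],s['tool_pos'],s['eef_rot'],s['grip_width'])
for n in ['top','side']:
    im=capture(n); cv2.imwrite(f'pics/{n}0.png',im[:,:,::-1]); p=camera_params(n); print(n,p['camera_matrix'].tolist(),np.round(p['pose'],4).tolist())
E
```

```text
pics
0.0 [0.2483294  0.51830819 0.20362743] [[-9.01832700e-01  4.32085200e-01 -4.01112177e-04]
 [ 4.32085383e-01  9.01832180e-01 -9.70513143e-04]
 [-5.76084967e-05 -1.04855520e-03 -9.99999449e-01]] 0.9982422397148994
top [[503.24033901236623, 0.0, 318.30064707590094], [0.0, 503.24033901236623, 234.681897365452], [0.0, 0.0, 1.0]] [[-0.0224, -0.9802, 0.1966, 0.3611], [-0.9996, 0.0191, -0.0187, 0.0292], [0.0146, -0.197, -0.9803, 1.0695], [0.0, 0.0, 0.0, 1.0]]
side [[565.0553428235007, 0.0, 326.8189808817653], [0.0, 565.0553428235007, 247.92711869471714], [0.0, 0.0, 1.0]] [[0.9965, -0.0563, 0.0614, 0.4716], [-0.0831, -0.6161, 0.7833, -1.0157], [-0.0063, -0.7857, -0.6186, 0.8736], [0.0, 0.0, 0.0, 1.0]]
```

View pics/top0.png

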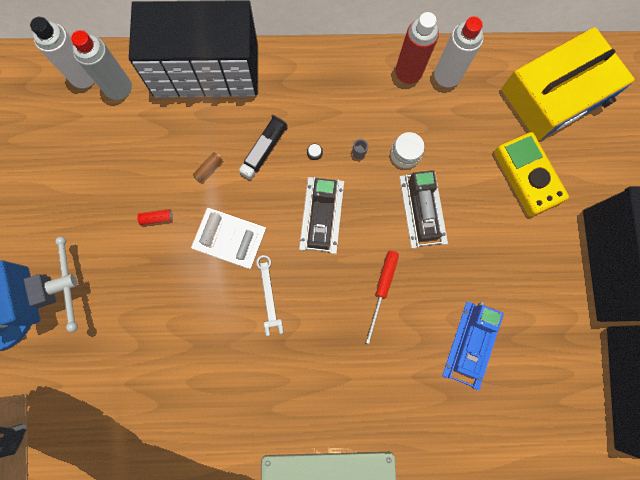

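View pics/side0.png

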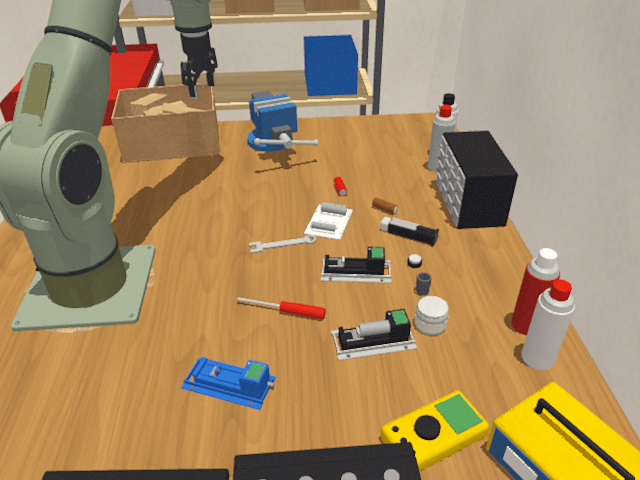

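The top view shows two candidates in the tray. The left cell at (210,230) looks fatter, and the right one at (244,244) slimmer. The brown cell at (208,167) and red cell at (155,217) are decoys. The empty black charger is at (322,215) with its head up (+x), the busy one is at (425,208), and the blue one is a decoy. Next I'll get close views from the wrist.

```bash
cat > h.py <<'E'
from workcell import *
import cv2, numpy as np
def px2w(p,uv,z):
    K=p['camera_matrix'];T=p['pose']; d=T[:3,:3]@np.linalg.solve(K,[uv[0],uv[1],1.]); o=T[:3,3]
    return o+d*(z-o[2])/d[2]
def w2px(p,X):
    c=np.linalg.inv(p['pose'])@np.append(X,1); u=p['camera_matrix']@c[:3]; return u[:2]/u[2]
def tool(phi,tilt=0):
    "tool closing line y horizontal & perpendicular to heading phi; tilt>0 raises the heading end (tool leans back)"
    h=np.array([np.cos(phi),np.sin(phi),0]); up=np.array([0,0,1.])
    x=np.cos(tilt)*h+np.sin(tilt)*up; z=np.sin(tilt)*h-np.cos(tilt)*up
    return np.column_stack([x,np.cross(z,x),z])
E
python3 - <<'E'
from h import *
p=camera_params('top'); p={k:np.array(v) for k,v in p.items()}
f=lambda uv,z:np.round(px2w(p,uv,z),4)
print('tray',[f(u,.006) for u in [(208,208),(265,227),(251,268),(193,247)]])
print('fat',f((216,214),.019),f((205,247),.019),'slim',f((244,244),.015))
print('frame',[f(u,.01) for u in [(308,179),(344,179),(337,252),(301,250)]])
s=state();w=camera_params('wrist');W=np.array(w['pose']);R=s['eef_rot']
print('cam in tool',np.round(R.T@(W[:3,3]-s['tool_pos']),4),np.round(R.T@W[:3,:3],3).tolist(),np.array(w['camera_matrix']).tolist())
E
```

```text
tray [array([0.6381, 0.2471, 0.006 ]), array([0.5935, 0.1236, 0.006 ]), array([0.505 , 0.1534, 0.006 ]), array([0.5528, 0.2773, 0.006 ])]
fat [0.6212 0.2271 0.019 ] [0.5499 0.249  0.019 ] slim [0.5555 0.1674 0.015 ]
frame [array([0.6987, 0.0288, 0.01  ]), array([ 0.6973, -0.0503,  0.01  ]), array([ 0.5351, -0.0301,  0.01  ]), array([0.541 , 0.0466, 0.01  ])]
cam in tool [ 0.0746 -0.0007 -0.1697] [[-0.001, -0.956, -0.292], [1.0, -0.0, -0.001], [0.001, -0.292, 0.956]] [[417.017152153018, 0.0, 320.28399305300314], [0.0, 417.017152153018, 238.58427599723117], [0.0, 0.0, 1.0]]
```

```bash
python3 - <<'E'
from h import *
fc=np.array([.586,.238,.3])
pt=-.32; pc=-.117
for nm,off in [('A',0),('B',np.pi)]:
    sg=1 if off==0 else -1
    for t in [0,20,35,45]:
        for z in (.05,.15):
            q=ik([.60,.0,z],tool(pc+off,sg*np.radians(t))); print(nm,t,z,None if q is None else np.round(q,2))
    for z in (.012,.12): 
        q=ik([.586,.238,z],tool(pt+off)); print(nm,'tray',z,None if q is None else np.round(q,2))
# look over the tray
goto([.586-.02,.215,.20],tool(pt+np.pi)); p=camera_params('wrist'); im=capture('wrist')
np.savez('w1.npz',K=p['camera_matrix'],T=p['pose']); cv2.imwrite('pics/w1.png',im[:,:,::-1])
goto([.60,.0,.20],tool(pc+np.pi)); p=camera_params('wrist'); im=capture('wrist')
np.savez('w2.npz',K=p['camera_matrix'],T=p['pose']); cv2.imwrite('pics/w2.png',im[:,:,::-1])
print(state()['t'])
E
```

```text
A 0 0.05 [-0.3   1.02  0.53  1.55 -0.67  0.76 -1.16]
A 0 0.15 [-0.33  0.89  0.61  1.47 -0.58  0.97 -1.25]
A 20 0.05 [-0.07  0.88 -0.03  1.97  2.07  0.11  2.45]
A 20 0.15 [-0.32  0.74  0.42  1.9  -0.87  0.29 -0.93]
A 35 0.05 [ 0.24  1.03 -0.69  2.23  2.34  0.93  2.28]
A 35 0.15 [ 0.14  0.74 -0.47  2.19  2.22  0.57  2.31]
A 45 0.05 [ 0.3   1.22 -0.91  2.38  2.45  1.42  2.26]
A 45 0.15 [ 0.31  0.93 -0.91  2.36  2.29  1.15  2.29]
A tray 0.012 [-0.7   1.14  0.63  1.43 -0.81  0.84 -1.69]
A tray 0.12 [-0.74  1.01  0.74  1.37 -0.72  1.04 -1.76]
B 0 0.05 [ 0.07  0.96 -0.26  1.54  0.34  0.69  1.11]
B 0 0.15 [ 0.06  0.81 -0.24  1.46  0.23  0.9   1.21]
B 20 0.05 [ 0.27  0.96 -0.69  1.96  1.67  0.61 -0.17]
B 20 0.15 [-0.05  0.69 -0.09  1.9   0.55  0.25  0.83]
B 35 0.05 [ 0.48  1.33 -1.35  2.23  2.1   1.45 -0.39]
B 35 0.15 [ 0.51  1.05 -1.35  2.18  1.88  1.24 -0.33]
B 45 0.05 [ 0.44  1.44 -1.35  2.38  2.33  1.72 -0.51]
B 45 0.15 [ 0.46  1.13 -1.35  2.36  2.12  1.48 -0.56]
B tray 0.012 [-0.39  1.04 -0.1   1.42  0.13  0.68  0.71]
B tray 0.12 [-0.38  0.89 -0.12  1.35  0.12  0.9   0.72]
2.6917
```

View pics/w1.png

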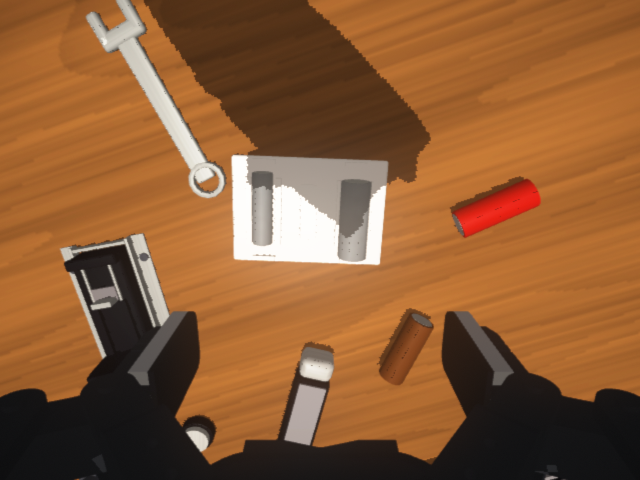

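View pics/w2.png

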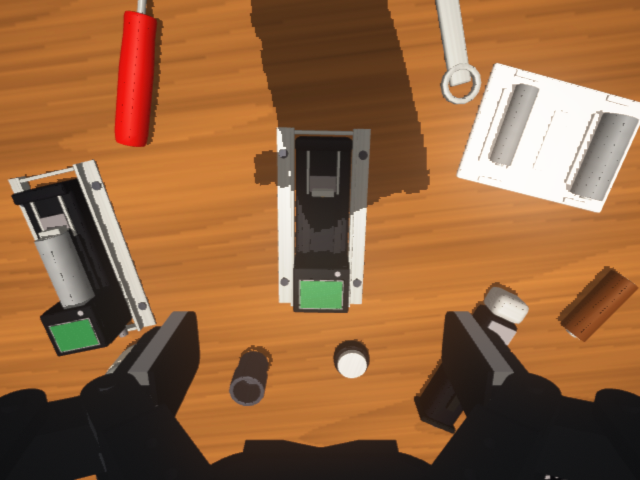

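w1: the fat cell is at (355,220), clearly wider than the slim one at (262,208). w2: the empty charger is at (322,220), with its green-topped head away from the robot. I'll make one enlarged crop to confirm the cell and find its knob end.

```bash
python3 - <<'E'
import cv2,numpy as np
a=cv2.imread('pics/w1.png')[155:275,225:395]; b=cv2.imread('pics/w2.png')[115:325,265:385]
a=cv2.resize(a,None,fx=2.8,fy=2.8,interpolation=2); b=cv2.resize(b,None,fx=2.8,fy=2.8,interpolation=2)
a=np.clip(a*1.0,0,255); b=np.clip(b*1.8,0,255)
c=np.zeros((590,a.shape[1]+b.shape[1],3)); c[:a.shape[0],:a.shape[1]]=a; c[:b.shape[0],a.shape[1]:]=b
print(c.shape,a.shape); cv2.imwrite('pics/crop1.png',c)
E
```

```text
(590, 812, 3) (336, 476, 3)[ WARN:0@0.037] global loadsave.cpp:1063 imwrite_ Unsupported depth image for selected encoder is fallbacked to CV_8U.
```

View pics/crop1.png

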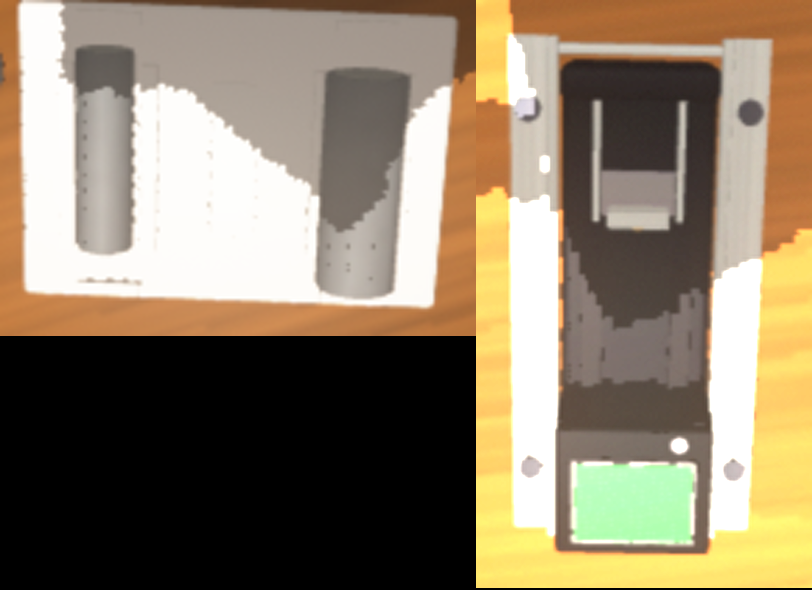

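Neither knob shows, so I'll take an oblique look at the cell's robot-side end.

```bash
python3 - <<'E'
from h import *
pt=-.32
# refine the cell in w1
d=np.load('w1.npz'); p=dict(camera_matrix=d['K'],pose=d['T'])
for n,u,z in [('near L',(341.5,181),.019),('near R',(371,182),.019),('far L',(338,257),.019),('far R',(366.5,258),.019),('t1',(232,156),.006),('t2',(388,161),.006),('t3',(380,264),.006),('t4',(234,260),.006)]: print(n,np.round(px2w(p,u,z),4))
R=tool(pt+np.pi,-np.radians(25)); cz=R@[-.292,-.001,.956]
cam=np.array([.555,.247,.019])-.33*cz; tcp=cam-R@[.0746,-.0007,-.1697]; print('tcp',tcp)
goto(tcp,R); im=capture('wrist'); p=camera_params('wrist')
u=w2px(p,[.555,.247,.019]).astype(int); print(u)
c=im[max(0,u[1]-70):u[1]+90,max(0,u[0]-80):u[0]+120,::-1]
c=np.clip(c*1.5,0,255).astype(np.uint8); cv2.imwrite('pics/crop2.png',cv2.resize(c,None,fx=3.5,fy=3.5,interpolation=2)); print(state()['t'])
E
```

```text
near L [0.5533 0.2383 0.019 ]
near R [0.562  0.2617 0.019 ]
far L [0.6172 0.2149 0.019 ]
far R [0.6261 0.2388 0.019 ]
t1 [0.5054 0.1553 0.006 ]
t2 [0.5516 0.2815 0.006 ]
t3 [0.6406 0.249  0.006 ]
t4 [0.5943 0.1217 0.006 ]
tcp [0.47812217 0.27356158 0.14192538]
[320 237]
4.375
```

View pics/crop2.png

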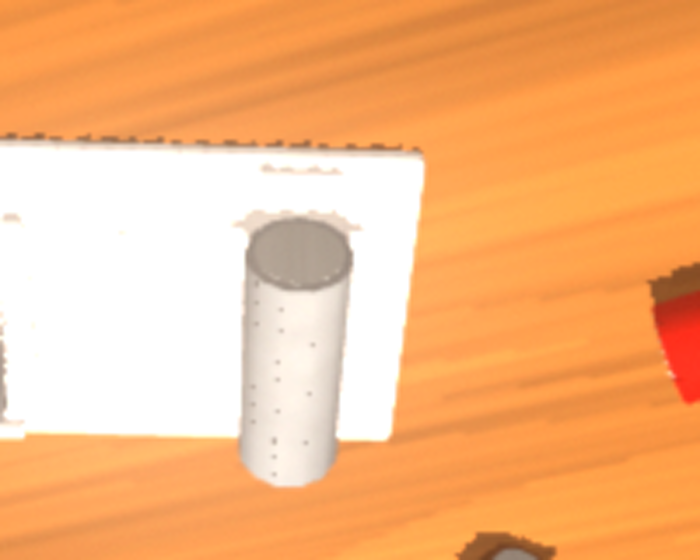

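Crop2 shows the fat cell's robot-side end is a plain flat disc, at about (299,255) in the crop. So the knob points away from the robot, the same way as the charger's head. Next I'll measure the charger from w2.

```bash
python3 - <<'E'
from h import *
d=np.load('w2.npz'); p=dict(camera_matrix=d['K'],pose=d['T'])
f=lambda X,Y,z:px2w(p,(265+(X-476+.5)/2.8-.5,115+(Y+.5)/2.8-.5),z)
P={}
for n,X,Y,z in [('hoodL',557,430,.0565),('hoodR',711,430,.0565),('backL',556,551,.0565),('backR',708,551,.0565),('slideL',606,230,.036),('slideR',670,230,.036),('barL',558,49,.01),('barR',722,50,.01),('endL',563,64,.03),('endR',719,64,.03),
 ('frNL',510,38,.01),('frNR',772,40,.01),('frFL',512,526,.01),('frFR',750,530,.01)]: P[n]=f(X,Y,z)
for k in ['hood','back','slide','bar','end','frN','frF']: m=(P[k+'L']+P[k+'R'])/2; P[k]=m; print(k,np.round(m,4),'width',round(np.linalg.norm(P[k+'L']-P[k+'R']),4))
for a,b in [('slide','hood'),('hood','back'),('bar','hood'),('end','hood'),('frN','frF')]:
    v=P[b]-P[a]; print(a,b,round(np.linalg.norm(v[:2]),4),round(np.arctan2(v[1],v[0]),4))
for a in ['hood','back','frN','frF']:
    v=P[a+'L']-P[a+'R']; print(a,'phi from width',round(np.arctan2(v[0],-v[1]) ,4))
E
```

```text
hood [ 0.6454 -0.004   0.0565] width 0.0442
back [ 0.6834 -0.0091  0.0565] width 0.045
slide [0.5918 0.0034 0.036 ] width 0.0186
bar [0.5427 0.0099 0.01  ] width 0.049
end [0.5457 0.0096 0.03  ] width 0.0442
frN [0.5397 0.0105 0.01  ] width 0.0781
frF [ 0.6983 -0.0111  0.01  ] width 0.0805
slide hood 0.0541 -0.1384
hood back 0.0383 -0.1316
bar hood 0.1037 -0.1345
end hood 0.1006 -0.1364
frN frF 0.16 -0.1354
hood phi from width -0.1168
back phi from width -0.1169
frN phi from width -0.1241
frF phi from width -0.1353
```

```bash
cat >> h.py <<'E'
D=np.radians
PT,PC=-.353,-.133
CELL=np.array([.590,.2385,.019])
CH=np.array([.6156,.0001,0.])      # charger origin as first seen
DEL=D(-18); GX,GZ=-.005,.005       # tool lean relative to cell; grasp offset along cell; TCP depth below axis (along tool z)
def hand(c,phi,th,fam='B'):
    "tool pose holding the cell with origin c, heading phi, knob end raised by th"
    tau=th+DEL
    R=tool(phi+np.pi,-tau) if fam=='B' else tool(phi,tau)
    ax=np.array([np.cos(th)*np.cos(phi),np.cos(th)*np.sin(phi),np.sin(th)])
    return c+GX*ax+GZ*R[:,2],R
def chp(x,z,phi=PC,dy=0): return CH*[1,1,0]+np.array([np.cos(phi)*x-np.sin(phi)*dy,np.sin(phi)*x+np.cos(phi)*dy,z])
def cellpose(face,th,zlow=.0235):
    "cell origin (charger x,z) with lower flat-end rim at zlow and flat end touching the slide whose face is at x=face"
    a=np.array([np.cos(th),np.sin(th)]);n=np.array([-np.sin(th),np.cos(th)])
    # flat face points f=o-.034a+s n, s in +-.013 ; touches at min x for z<=.036
    s=min(.013,-.013+(.036-zlow)/n[1]); o=-( -.034*a+s*n)+np.array([face,0]); o[1]=zlow-(-.034*a-.013*n)[1]
    return o
E
python3 - <<'E'
from h import *
for fam in 'BA':
    for nm,c,phi,th in [('tray',CELL,PT,0),('trayup',CELL+[0,0,.1],PT,0)]+[(f'ch{f} {t}',chp(*cellpose(f,D(t))),PC,D(t)) for f,t in [(-.02,34),(-.045,34),(-.049,34),(-.045,17),(-.045,0),(-.03,0)]]+[('hov',chp(.01,.16),PC,D(34))]:
        q=ik(*hand(c,phi,th,fam)); print(fam,nm,None if q is None else np.round(q,2))
for t in (34,20,10,0):print(t,np.round(cellpose(-.044,D(t)),4))
E
```

```text
B tray [-0.21  1.19 -0.38  1.04  0.15  1.17  0.75]
B trayup [-0.22  1.07 -0.35  0.99  0.09  1.34  0.76]
B ch-0.02 34 [-0.03  0.91 -0.09  1.81  0.71  0.2   0.67]
B ch-0.045 34 [-0.09  0.89 -0.01  1.9   0.71  0.1   0.65]
B ch-0.049 34 [-0.1   0.89  0.01  1.91  0.71  0.09  0.64]
B ch-0.045 17 [ 0.18  1.01 -0.51  1.52  0.61  0.79  0.87]
B ch-0.045 0 [ 0.17  1.18 -0.56  1.09  0.44  1.3   1.09]
B ch-0.03 0 [ 0.16  1.2  -0.56  1.01  0.44  1.35  1.12]
B hov [ 0.11  0.75 -0.36  1.72  0.66  0.52  0.76]
A tray [-0.67  1.47  1.3   1.07 -1.34  1.7  -1.56]
A trayup [-0.66  1.32  1.3   1.01 -1.23  1.79 -1.62]
A ch-0.02 34 [-0.24  0.94  0.3   1.82 -0.94  0.22 -0.89]
A ch-0.045 34 [-0.2   0.9   0.2   1.9  -0.95  0.12 -0.87]
A ch-0.049 34 [-0.2   0.9   0.19  1.92 -0.95  0.1  -0.87]
A ch-0.045 17 [-0.37  1.1   0.73  1.54 -0.88  0.88 -1.02]
A ch-0.045 0 [-0.31  1.29  0.89  1.11 -0.83  1.42 -1.18]
A ch-0.03 0 [-0.29  1.31  0.89  1.03 -0.84  1.46 -1.21]
A hov [-0.41  0.83  0.65  1.74 -0.88  0.56 -0.97]
34 [-0.0147  0.0533]
20 [-0.0119  0.0473]
10 [-0.0106  0.0422]
0 [-0.01    0.0365]
```

```bash
sed -i 's/^DEL=D(-18)/DEL=D(-21)/' h.py; python3 - <<'E'
from h import *
goto(*hand(CELL+[0,0,.09],PT,0)); move_linear(hand(CELL,PT,0)[0],speed=.08)
s=state(); print(s['t'],s['tool_pos'],hand(CELL,PT,0)[0]); grab(70)
s=state(); print('w',s['grip_width'],s['finger_force'],s['tool_pos'])
move_linear(hand(CELL+[0,0,.11],PT,0)[0],speed=.15)
goto(*hand(chp(-.005,.125),PC,D(34)))
s=state(); print('w',s['grip_width'],s['finger_force'],s['tool_pos'],hand(chp(-.005,.125),PC,D(34))[0],s['t'],s['force'])
p=camera_params('wrist'); im=capture('wrist'); np.savez('w3.npz',K=p['camera_matrix'],T=p['pose'])
cv2.imwrite('pics/w3.png',np.clip(im[:,:,::-1]*1.5,0,255).astype(np.uint8))
a=np.array([np.cos(D(34))*np.cos(PC),np.cos(D(34))*np.sin(PC),np.sin(D(34))])
print([w2px(p,chp(-.005,.125)+k*a) for k in (-.034,.034,.036)],w2px(p,chp(30e-3,.0565)),w2px(p,chp(-24e-3,.036)))
E
```

```text
6.95 [0.58391548 0.24096798 0.0148517 ] [0.58362695 0.24084804 0.0143321 ]
w 0.0028704920709668276 0.0 [0.58360879 0.24081725 0.01431996]
w 0.0004851880355493416 0.0 [0.6080297  0.0021313  0.11692893] [0.6076504  0.00116358 0.11733219] 9.5917 [0.37709038 0.57799407 0.33506215]
[array([319.90917397, 225.86645028]), array([319.97500934, 386.07318758]), array([319.97700017, 390.91777341])] [320.05169256 278.6430946 ] [319.99545839 183.55740768]
```

View pics/w3.png

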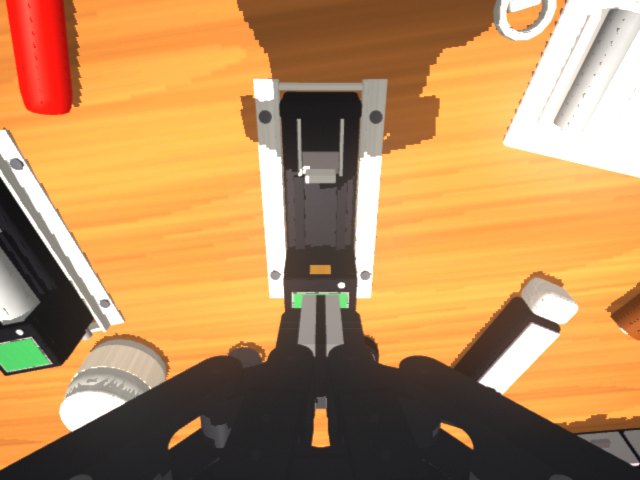

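The gripper closed to 0, so the fingers slipped off above the cell's axis; the pads sit further back at a partial opening than I assumed. w3 shows the slide edge at (320,183) and the hood edge at (320,280), both within about 1 px of my prediction, so the charger estimate is good. I'll check the cell's pose by repeating the w1 view, then regrasp deeper.

```bash
python3 - <<'E'
from h import *
gripper_open()
goto([.586-.02,.215,.20],tool(-.32+np.pi)); im=capture('wrist')[:,:,::-1].copy()
cv2.imwrite('pics/w4.png',im); print(state()['t'])
o=cv2.imread('pics/w1.png')
g=lambda a:cv2.cvtColor(a,cv2.COLOR_BGR2GRAY).astype(np.float32)
for n,(a,b,c,d) in dict(fat=(165,275,325,390),slim=(165,250,240,285),tray=(150,275,225,395)).items():
    print(n,cv2.phaseCorrelate(g(o[a:b,c:d]),g(im[a:b,c:d])),np.abs(g(o[a:b,c:d])-g(im[a:b,c:d])).mean())
A=np.hstack([cv2.resize(x[150:280,325:395],None,fx=4,fy=4) for x in (o,im)]); cv2.imwrite('pics/cmp.png',A)
E
```

```text
11.3917
fat ((0.48356314237088327, -0.07968455762400595), 0.31846167820471305) 17.924335
slim ((3.626346965438234, -1.1010594841820378), 0.5040537415021732) 18.742483
tray ((3.0494579169961753, -0.914738657397038), 0.6285576229519314) 14.759153
```

View pics/cmp.png

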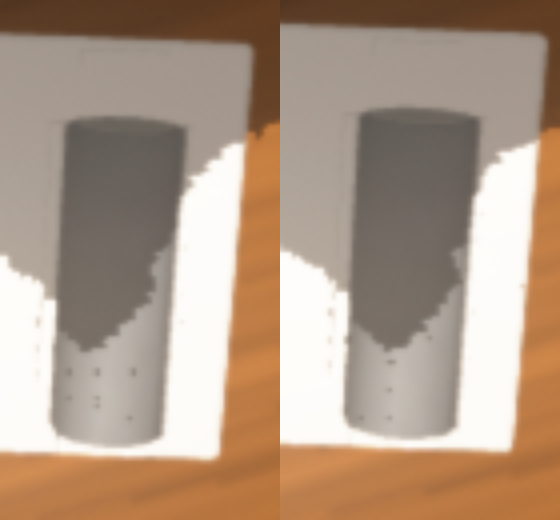

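The cell sits unchanged relative to the tray; the whole image moved by the same 3 px. I'll regrasp deeper with less lean.

```bash
sed -i 's/^DEL=D(-21); GX,GZ=-.005,.005/DEL=D(-14); GX,GZ=-.005,.009/' h.py; python3 - <<'E'
from h import *
goto(*hand(CELL+[0,0,.07],PT,0)); move_linear(hand(CELL,PT,0)[0],speed=.08); dwell(.2)
f0=state()['force']; grab(70); dwell(.2)
s=state(); print('w',s['grip_width'],s['finger_force'],s['tool_pos']-hand(CELL,PT,0)[0],s['force']-f0,s['t'])
if s['grip_width']>.15:
    move_linear(hand(CELL+[0,0,.05],PT,0)[0],speed=.1)
    s=state(); print('w',s['grip_width'],s['finger_force'],s['force'],s['t'])
E
```

```text
w 0.00011871689296868526 0.0 [1.91533204e-05 4.36294574e-07 1.23095663e-05] [ 0.40431238 -0.4032784   0.69424065] 14.15
```

```bash
python3 - <<'E'
from h import *
p=camera_params('wrist'); s=state(); a=capture('wrist')[:,:,::-1]; b=capture('side')[:,:,::-1]
np.savez('w5.npz',K=p['camera_matrix'],T=p['pose'])
print(s['tool_pos'],w2px(p,s['tool_pos']),[w2px(p,CELL+k*np.array([np.cos(PT),np.sin(PT),0])) for k in (-.034,.034)], w2px(camera_params('side'),CELL))
A=cv2.resize(a[130:480,170:470],(480,560)); B=cv2.resize(b[150:270,280:360],(320,480))
c=np.zeros((560,800,3),np.uint8); c[:,:480]=np.clip(A*1.3,0,255); c[:480,480:]=B; cv2.imwrite('pics/w5.png',c)
E
```

```text
[0.58328441 0.24098173 0.01027965] [322.24418835 287.91704978] [array([322.2918011 , 227.62248855]), array([322.34768213, 387.37062928])] [333.9331575  207.76921058]
```

View pics/w5.png

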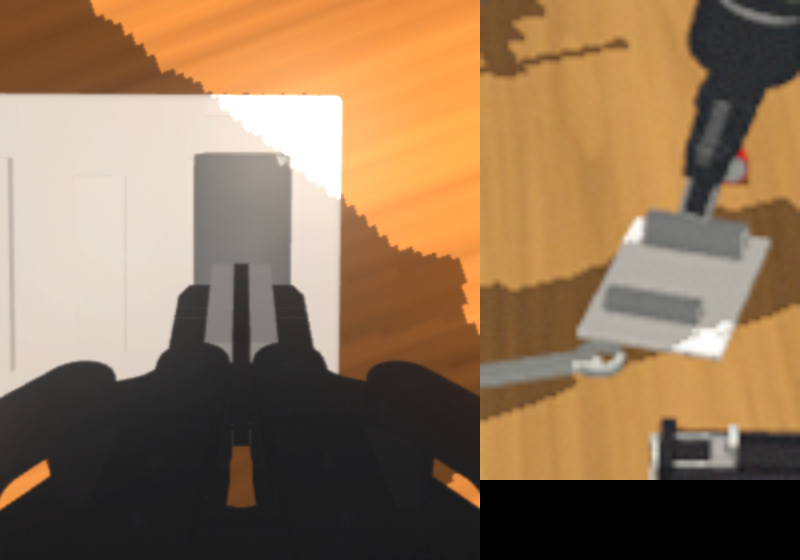

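```bash
python3 - <<'E'
from h import *
p=camera_params('wrist'); s=state(); R=s['eef_rot']; t=s['tool_pos']
for k in (0,.01,.02,.03,.04): print(k,[np.round((w2px(p,t+R@[x,y,-k])-[170,130])*1.6) for x,y in ((.011,0),(0,0),(-.011,0),(.011,.0135))])
print(s['force'],s['moment'])
E
```

```text
0 [array([244., 215.]), array([244., 253.]), array([244., 289.]), array([293., 215.])]
0.01 [array([244., 229.]), array([244., 268.]), array([244., 306.]), array([296., 229.])]
0.02 [array([244., 244.]), array([244., 285.]), array([244., 325.]), array([300., 244.])]
0.03 [array([244., 261.]), array([244., 305.]), array([244., 346.]), array([303., 261.])]
0.04 [array([244., 281.]), array([244., 327.]), array([244., 371.]), array([308., 281.])]
[-0.17450919  0.6313198   0.0444078 ] [-0.10468622 -0.23300678 -0.03136766]
```

The image puts the shut fingertips about 20–30 mm short of the stated TCP, above the cell. I'll verify that by touching the cell's top (z = 0.032) gently with the shut fingers held vertical.

```bash
python3 - <<'E'
from h import *
s=state(); t=s['tool_pos']; move_linear(t+[0,0,.03],speed=.1)
R=tool(PT+np.pi); a=np.array([CELL[0],CELL[1],.045]); goto(a,R); dwell(.2)
print(state()['tool_pos'])
h=move_linear([a[0],a[1],-.002+.0],speed=.03,guard=2.5); s=state(); print(h,s['tool_pos'],s['force'],s['t'])
move_linear(s['tool_pos']+[0,0,.05],speed=.15)
E
```

```text
[0.59030549 0.23780158 0.04435776]
True [0.59005865 0.23875825 0.00479137] [-1.01148957 -0.04466479  7.47474185] 16.5333
```

Contact came at TCP z = 4.8 mm, so the real tips are 27 mm behind the TCP, which agrees with the image. I'll correct the depth for that and regrasp.

```bash
sed -i 's/GX,GZ=-.005,.009/GX,GZ=-.005,.036/' h.py; python3 - <<'E'
from h import *
for f,t,z in [(-.02,30,.026),(-.05,30,.026),(-.045,15,.0245),(-.045,0,.0235),(-.03,0,.0235)]:
    q=ik(*hand(chp(*cellpose(f,D(t),z)),PC,D(t))); print(f,t,None if q is None else np.round(q,2))
gripper_open()
goto(*hand(CELL+[0,0,.07],PT,0)); h=move_linear(hand(CELL,PT,0)[0],speed=.07,guard=4); dwell(.2)
f0=state()['force']; print(h,f0)
if not h:
    grab(70); dwell(.2)
    s=state(); print('w',s['grip_width'],s['finger_force'],s['tool_pos']-hand(CELL,PT,0)[0],s['force']-f0,s['t'])
    if s['grip_width']>.15:
        move_linear(hand(CELL+[0,0,.06],PT,0)[0],speed=.1)
        s=state(); print('w',s['grip_width'],s['finger_force'],s['force'],s['t'])
E
```

```text
-0.02 30 [-0.08  0.97 -0.    1.79  0.5   0.13  0.87]
-0.05 30 [-0.13  0.95  0.06  1.9   0.51  0.02  0.84]
-0.045 15 [ 0.05  1.01 -0.23  1.58  0.37  0.58  1.06]
-0.045 0 [ 0.1   1.14 -0.32  1.24  0.28  1.04  1.18]
-0.03 0 [ 0.09  1.16 -0.33  1.17  0.28  1.09  1.2 ]
False [0.56293699 0.15101793 0.19445488]
w 0.2818815430942658 69.20555859804153 [0.00024798 0.00020851 0.00030047] [ 0.37744493 -0.21709147  5.5059889 ] 20.3667
w 0.27233899918012433 68.6592972278595 [-0.29592074  1.31332383 -1.19580852] 21.1167
```

```bash
python3 - <<'E'
from h import *
T=D(27); Z=.028
P=lambda f,dz=0: hand(chp(*(cellpose(f,T,Z)+[0,dz])),PC,T)
print(np.round(ik(*P(-.058)),2))
goto(*P(-.018,.06)); dwell(.2)
s=state(); print(s['grip_width'],s['tool_pos']-P(-.018,.06)[0],s['t'])
h=move_linear(P(-.018)[0],speed=.05,guard=5); dwell(.3); s=state(); print('down',h,s['tool_pos']-P(-.018)[0],s['force'])
if not h:
    f0=s['force']; t0=s['tool_pos']
    h=move_linear(P(-.058)[0],speed=.02,guard=12); s=state()
    u=np.array([np.cos(PC),np.sin(PC),0]); print('push',h,'face at',-.018+(s['tool_pos']-P(-.018)[0])@u,s['force']-f0,s['t'],s['grip_width'])
    dwell(.2); s=state(); print('face at',-.018+(s['tool_pos']-P(-.018)[0])@u,s['force']-f0,s['q'])
E
```

```text
[-0.09  0.94 -0.    1.87  0.46  0.12  0.9 ]
0.269489963742731 [ 9.02429114e-05  1.06672086e-03 -4.68830356e-04] 22.2833
down True [1.18050467e-04 7.09835215e-05 4.83579864e-03] [-1.35519502  0.01961987  7.12746348]
```

Something touched 4.8 mm too early with about 8 N upward. I'll use my last picture, a composite, to see what.

```bash
python3 - <<'E'
from h import *
p=camera_params('wrist'); s=state(); a=capture('wrist')[:,:,::-1]; b=capture('side')[:,:,::-1]; c=capture('top')[:,:,::-1]
cv2.imwrite('pics/r6w.png',a);cv2.imwrite('pics/r6s.png',b);cv2.imwrite('pics/r6t.png',c)
T=D(27); c0=chp(*(cellpose(-.018,T,.028)+[0,.0048])); ax=np.array([np.cos(T)*np.cos(PC),np.cos(T)*np.sin(PC),np.sin(T)]); n=np.array([-np.sin(T)*np.cos(PC),-np.sin(T)*np.sin(PC),np.cos(T)])
A=cv2.resize(a[130:350,240:400],(436,600),interpolation=2); B=cv2.resize(b[220:295,310:401],(364,300),interpolation=2)
C=cv2.resize(c[165:265,280:370],(270,300),interpolation=2)
v=np.zeros((600,800,3),np.uint8); v[:,:436]=np.clip(A*1.5,0,255); v[:300,436:]=np.clip(B*1.2,0,255); v[300:,436:706]=C; cv2.imwrite('pics/w6.png',v)
sp=camera_params('side')
w=lambda X:np.round((w2px(p,X)-[240,130])*600/220); sd=lambda X:np.round((w2px(sp,X)-[310,220])*4+[436,0])
for nm,X in [('flat top rim',c0-.034*ax+.013*n),('flat low rim',c0-.034*ax-.013*n),('knob end top',c0+.034*ax+.013*n),('knob end low',c0+.034*ax-.013*n),('slide edge',chp(-.024,.036)),('hood',chp(.03,.0565)),('block',chp(-.06,.03))]: print(nm,w(X),sd(X))
E
```

```text
flat top rim [225. 331.] [570. 125.]
flat low rim [225. 316.] [589. 157.]
knob end top [225. 886.] [676.  86.]
knob end low [225. 784.] [695. 118.]
slide edge [225. 264.] [572. 152.]
hood [225. 664.] [666. 127.]
block [225. -16.] [511. 158.]
```

View pics/w6.png

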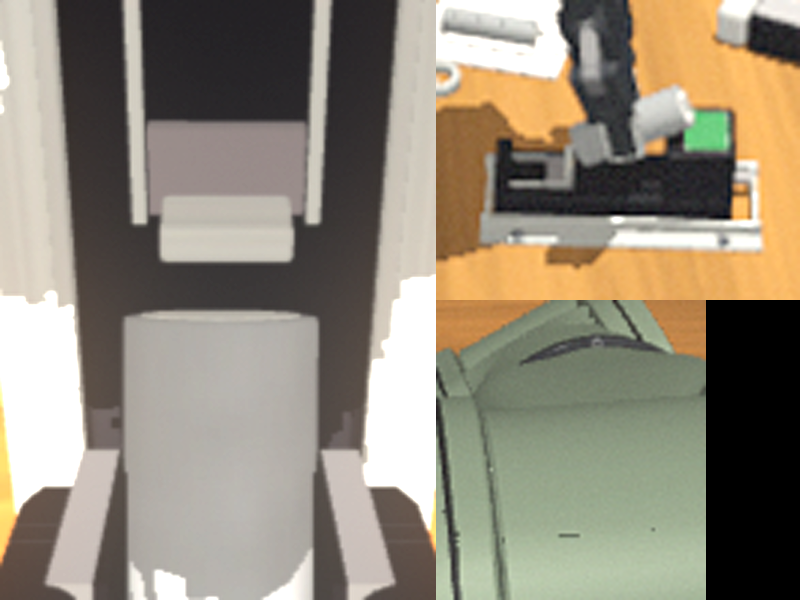

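w6 composite: the flat end at (221,316) is about 6.5 mm clear of the slide edge (y≈262). The slant and the head clearance match prediction, and nothing is visibly touching. The cell sits about 0.7 mm left of the slide's middle. I'll check whether the force is real.

```bash
python3 - <<'E'
from h import *
T=D(27); Z=.028
P=lambda f,dz=0: hand(chp(*(cellpose(f,T,Z)+[0,dz]),dy=.0006),PC,T)
r=lambda m:(lambda s:print(m,np.round(s['force'],2),np.round(s['moment'],2),np.round(s['tool_pos']-P(-.018)[0],4),round(s['t'],2),round(s['grip_width'],3)))(state())
r('now')
for dz in (.010,.016): move_linear(P(-.018,dz)[0],speed=.05); dwell(.15); r(dz)
E
```

```text
now [-0.6  -1.    7.01] [-0.08 -0.08 -0.02] [ 0.     -0.0005  0.0048] 23.74 0.275
0.01 [-1.18 -0.17 -0.93] [0.01 0.3  0.  ] [-0.0001 -0.      0.0098] 24.16 0.276
0.016 [ 0.29  0.07 -1.11] [0.05 0.27 0.01] [-0.    -0.     0.016] 24.57 0.274
```

The contact is explained: at 27° the cell's underside meets the hood's front edge, at a computed 54.5 mm against 56.5 mm. I'll go steeper at the start and ease off the slant as the cell moves back.

```bash
cat >> h.py <<'E'
U=np.array([np.cos(PC),np.sin(PC),0]); DY=.0006
def P(f,t,zl=.030,dz=0): return hand(chp(*(cellpose(f,D(t),zl)+[0,dz]),dy=DY),PC,D(t))
E
python3 - <<'E'
from h import *
for f,t in [(-.0205,33),(-.034,30),(-.058,26)]: print(np.round(ik(*P(f,t)),2))
move_linear(*P(-.0205,33,dz=.018),speed=.08)
h=move_linear(P(-.0205,33)[0],speed=.05,guard=5); dwell(.2); s=state(); f0=s['force']; print('down',h,s['tool_pos']-P(-.0205,33)[0],f0,s['t'])
if not h:
    h=move_linear(*P(-.034,30),speed=.03,guard=12); s=state(); print('seg1',h,s['force']-f0,s['t'])
    if not h:
        h=move_linear(*P(-.058,26),speed=.02,guard=12-np.linalg.norm(s['force']-f0)); s=state()
        print('push',h,s['tool_pos'],s['force']-f0,s['t'],s['grip_width'])
        fs=np.linspace(-.034,-.058,241); d=[np.linalg.norm(P(f,30-4*(-.034-f)/.024)[0]-s['tool_pos']) for f in fs]; print('face',fs[np.argmin(d)],min(d))
E
```

```text
[-0.14  0.96  0.09  1.86  0.49  0.    0.86]
[-0.1   0.95  0.03  1.85  0.47  0.08  0.88]
[-0.07  0.94 -0.03  1.86  0.46  0.16  0.91]
down False [ 1.36111676e-04 -9.87515248e-06  2.37337854e-04] [-0.72109721  0.04535778 -1.71461729] 25.6333
seg1 False [ 6.40745658 -1.46876048  1.66332296] 26.2667
push True [0.59997062 0.0031006  0.02098092] [ 9.34219745 -1.94342153  2.33810188] 27.1083 0.2739193854932928
face -0.047200000000000006 0.0009657425769932327
```

```bash
python3 - <<'E'
from h import *
dwell(.2); s=state(); t0=s['tool_pos']; print(s['force'],s['t'])
h=move_linear(t0-.004*U,speed=.01,guard=4); s=state(); print(h,(s['tool_pos']-t0)@U,s['force'],s['t'])
E
```

```text
[ 7.65731746 -1.42920624  0.50836888] 27.3083
True -0.0006300391173540397 [ 8.98863745 -1.30988048  0.46891971] 27.5833
```

```bash
python3 - <<'E'
from h import *
def avg(n=8):
    F=[]
    for _ in range(n): dwell(.02); F.append(state()['force']@U)
    return round(np.mean(F),2),round(np.std(F),2)
t0=state()['tool_pos']; print(avg())
for k in (1,2,3):
    h=move_linear(t0-.001*k*U,speed=.01,guard=10); s=state(); print(h,round((s['tool_pos']-t0)@U*1e3,2),avg(),s['t'])
    if h: break
E
```

```text
(np.float64(8.65), np.float64(0.51))
False 0.48 (np.float64(8.92), np.float64(0.46)) 27.9667
False -0.53 (np.float64(8.57), np.float64(0.41)) 28.35
False -1.45 (np.float64(9.17), np.float64(0.47)) 28.7333
```

```bash
python3 - <<'E'
from h import *
def avg(n=6):
    F=[]
    for _ in range(n): dwell(.02); F.append(state()['force']@U)
    return round(np.mean(F),2)
t0=state()['tool_pos']; print(t0,avg())
for k in range(1,8):
    h=move_linear(t0-.001*k*U,speed=.01,guard=10); a=avg(); s=state(); print(h,round((s['tool_pos']-t0)@U*1e3,2),a,np.round(s['force'],1),round(s['t'],2))
    if h or a>12: break
print(s['tool_pos'].tolist(),s['grip_width'])
E
```

```text
[0.59815612 0.00371781 0.02283267] 9.24
False 0.51 9.28 [ 9.  -1.7  0. ] 29.32
False -0.46 9.5 [ 8.2 -2.2 -1.2] 29.67
False -0.8 12.94 [12.4 -2.4 -1.3] 30.02
[0.5973824408192827, 0.003967350949398124, 0.023938105608424694] 0.2764179782017501
```

The stop was reached: the force jumped from 9.5 to 12.9 N, so the slide is at 22 mm here. I'll back off 2.5 mm, then swing the knob end down keeping the slide position.

```bash
python3 - <<'E'
from h import *
s=state(); R=s['eef_rot']; t=s['tool_pos']
th=np.arcsin(R[:,2]@U)-DEL
ax=np.cos(th)*U+np.array([0,0,np.sin(th)]); o=t-GX*ax-GZ*R[:,2]; d=o-CH; ox,oz=d@U,o[2]
a=np.array([np.cos(th),np.sin(th)]);n=np.array([-np.sin(th),np.cos(th)])
low=np.array([ox,oz])-.034*a-.013*n; F22=low[0]-(.036-low[1])*np.tan(th)
print('th',np.degrees(th),'zl',low[1],'F22',F22,'dy',d@[-U[1],U[0],0])
F=F22+.0025
r=lambda m,h:(lambda s:print(m,h,np.round(s['force'],1),round(s['t'],2),round(s['grip_width'],3)))(state())
h=move_linear(*P(F,np.degrees(th),.030),speed=.03,guard=15); r('back',h)
for tt,zl in [(20,.0275),(13,.0255),(6,.0245),(0,.0238)]:
    h=move_linear(*P(F,tt,zl),speed=.03,guard=15); r(tt,h)
    if h: break
open('F.txt','w').write(str(F)); dwell(.1); s=state(); r('end',0); print(s['tool_pos']-P(F,tt,zl)[0])
E
```

```text
th 27.935059825148976 zl 0.033807577496737004 F22 -0.04793242994280907 dy 0.001315213378567895
back False [ 8.5 -0.6  9.7] 30.41 0.281
20 False [ 8.9 -1.6  9.6] 30.82 0.273
13 False [ 9.6 -3.2  7.6] 31.17 0.276
6 False [ 9.  -2.6  4.1] 31.5 0.277
0 False [ 8.5 -2.6  0.9] 31.8 0.273
end 0 [ 8.7 -1.9 -1.5] 31.9 0.281
[ 0.0012623  -0.00051487  0.00046908]
```

```bash
python3 - <<'E'
from h import *
F=float(open('F.txt').read())
def avg(n=5):
    f=[]
    for _ in range(n): dwell(.02); f.append(state()['force'])
    return np.round(np.mean(f,0),2)
h=move_linear(*P(F,0,.0230),speed=.03,guard=8); print('low',h,avg())
h=move_linear(*P(F+.0105,0,.0230),speed=.03,guard=12); print(h,avg(),state()['t'])
if not h:
  for k in (.0115,.0125,.0135,.0145):
    h=move_linear(*P(F+k,0,.0230),speed=.02,guard=12); a=avg(); s=state(); print(k,h,a@U,a,(s['tool_pos']-P(F+k,0,.0230)[0])@U,s['t'])
    if h or a@U<2: break
E
```

```text
low False [ 8.89 -2.46  2.38]
False [ 7.14 -2.19  2.51] 32.8167
0.0115 False 6.835202020487543 [ 6.67 -1.69  2.56] 0.000980587507309511 33.15
0.0125 False 6.371308002329657 [ 6.21 -1.63  2.29] 0.0009207250538201728 33.4833
0.0135 False 6.871635353883115 [ 6.68 -1.89  2.53] 0.0009012617502172513 33.8167
0.0145 False 2.357414783836669 [ 2.06 -2.38  6.27] 0.00016790514340762707 34.15
```

```bash
python3 - <<'E'
from h import *
gripper_open(); dwell(.2); s=state(); print(s['force'],s['grip_width'],s['t'])
t=s['tool_pos']; h=move_linear(t+[0,0,.12],speed=.12,guard=10); print(h,state()['force'],state()['t'])
goto([.60,.0,.20],tool(-.117+np.pi)); dwell(.2); p=camera_params('wrist'); im=capture('wrist'); cv2.imwrite('pics/r7.png',im[:,:,::-1])
g=cv2.cvtColor(im,cv2.COLOR_RGB2GRAY)
F=float(open('F.txt').read()); print('F',F)
# profile along cell top line (z=.048) and across cell at two stations
def prof(pts): 
    u=np.array([w2px(p,X) for X in pts],np.float32); return cv2.remap(g,u[:,0].reshape(1,-1),u[:,1].reshape(1,-1),1)[0]
xs=np.arange(-.060,.045,.0015); print('along z.048'); print([(int(round(x*1e4))/10,int(v)) for x,v in zip(xs,prof([chp(x,.048) for x in xs]))])
ys=np.arange(-.024,.0241,.001)
for x in (-.025,-.01,.005,.018): print('across',x,[int(v) for v in prof([chp(x,.035,dy=y) for y in ys])])
print(state()['t'])
E
```

```text
[-1.1477224   0.19729471 -0.33670957] 1.0011329360916508 34.975
False [ 0.0179289   0.50059935 -0.15698405] 36.125
F -0.04543242994280907
along z.048
[(-60.0, 18), (-58.5, 19), (-57.0, 20), (-55.5, 19), (-54.0, 21), (-52.5, 20), (-51.0, 22), (-49.5, 50), (-48.0, 62), (-46.5, 61), (-45.0, 62), (-43.5, 62), (-42.0, 62), (-40.5, 67), (-39.0, 78), (-37.5, 86), (-36.0, 88), (-34.5, 82), (-33.0, 77), (-31.5, 72), (-30.0, 72), (-28.5, 72), (-27.0, 72), (-25.5, 72), (-24.0, 73), (-22.5, 73), (-21.0, 73), (-19.5, 72), (-18.0, 72), (-16.5, 72), (-15.0, 73), (-13.5, 74), (-12.0, 75), (-10.5, 75), (-9.0, 75), (-7.5, 75), (-6.0, 75), (-4.5, 74), (-3.0, 74), (-1.5, 75), (0.0, 75), (1.5, 75), (3.0, 76), (4.5, 76), (6.0, 76), (7.5, 75), (9.0, 75), (10.5, 75), (12.0, 75), (13.5, 76), (15.0, 85), (16.5, 144), (18.0, 148), (19.5, 148), (21.0, 148), (22.5, 149), (24.0, 150), (25.5, 150), (27.0, 146), (28.5, 83), (30.0, 45), (31.5, 40), (33.0, 50), (34.5, 52), (36.0, 52), (37.5, 51), (39.0, 50), (40.5, 51), (42.0, 125), (43.5, 121)]
across -0.025 [168, 91, 61, 32, 28, 29, 29, 28, 28, 28, 33, 54, 66, 67, 68, 69, 70, 70, 70, 71, 72, 73, 72, 72, 72, 73, 73, 72, 72, 72, 72, 72, 71, 70, 68, 66, 56, 31, 25, 26, 27, 26, 26, 26, 26, 31, 53, 75, 84]
across -0.01 [163, 86, 67, 44, 49, 54, 54, 47, 47, 39, 40, 59, 68, 69, 71, 72, 71, 72, 73, 72, 73, 73, 73, 74, 74, 74, 75, 75, 74, 73, 73, 72, 72, 71, 69, 66, 51, 33, 30, 30, 30, 30, 30, 29, 30, 36, 58, 83, 96]
across 0.005 [155, 84, 68, 46, 50, 53, 54, 51, 51, 56, 64, 90, 102, 98, 92, 77, 74, 74, 74, 75, 75, 75, 75, 76, 75, 75, 75, 75, 75, 74, 73, 73, 72, 72, 70, 69, 62, 50, 48, 49, 50, 49, 49, 47, 41, 41, 69, 135, 183]
across 0.018 [153, 85, 66, 46, 50, 53, 52, 49, 49, 56, 68, 97, 109, 118, 125, 130, 135, 138, 141, 140, 121, 106, 82, 76, 76, 76, 76, 79, 102, 129, 129, 126, 122, 115, 106, 92, 69, 54, 52, 52, 51, 50, 50, 47, 41, 43, 63, 117, 188]
36.8417
```

The numbers agree with a seated cell:
- **Alignment:** the cell is parallel to the charger at all four stations.
- **Position:** its flat end is on the slide about 60 mm behind the hood edge, with the knob end under the hood.
- **Travel:** the spring load dropped off about 14 mm after the 19.5 mm slide position, so the slide is about 6 mm open.

Handing in.

```bash
python3 -c "
from workcell import *
print(hand_in())"
```

```text
the job is handed in; nothing more can be done
None
```

The fat cell is in the empty charger with its knob against the contact and the slide on its flat end, as judged from force readings and image measurements; the gripper is clear, and I handed the job in after about 37 of the 54 s, with no verdict returned.

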